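# Pack the sampling tote, heaviest at the bottom

### The arm

A 7-joint arm with a two-finger parallel gripper is mounted at the origin on the work surface. World frame = base frame: x ahead of the robot, y to its left, z up, the work surface at z = 0. Lengths are in m, angles in rad, forces in N, time in s.
With the tool pointing down it reaches from about 0.425 to 0.95 m from the base axis. Payload 4.7 kg.
Tool frame: the origin (TCP) lies at the very end of the fingers, on their centre line; the grasp point (between the pads) lies behind it (manip.grip_point_offset is the z of the grasp point in the tool frame, in m); z points along the fingers, y is the line along which they close (so a half turn about z gives the same grasp; the last joint's range is limited). The gripper opens to 87 mm and grips with 3 to 60 N. Pads are 19 mm wide; open, the fingers measure 117 mm over their backs; the gripper's body (75 mm by 190 mm) begins 51 mm behind the grasp point.
Start: joints at [1.305, 0.469, -0.049, 1.532, 0.024, 1.141, -0.082], TCP at [0.158, -0.656, 0.223] pointing down, gripper open.
Joint ranges: [-2.59, 2.59], [-0.33, 1.99], [-1.39, 1.29], [0.1, 2.45], [-1.04, 4.18], [0.21, 1.99], [-2.66, 2.66]. Speed limits (rad/s): [2.57, 2.57, 3.14, 3.14, 3.14, 3.14, 3.14].

### API

Orientations are given as a 3x3 rotation matrix whose columns are the frame's x, y, z axes.
In Python, from cell import manip gives the robot as it stands. Calls block until the motion is done:
- manip.move_ptp(position, orientation): joint-space move of the TCP to a pose.
- manip.servo_line(position, rate=0.15, orientation=None, f_stop=None): straight line of the TCP; orientation=None keeps the orientation; rate is the mean speed in m/s. With f_stop (N) it stops when the force on the tool has changed by that much, and returns True; else False.
- manip.goto_joints(angles): joint-space move.
- manip.grip(opening, f_grip=None): finger opening in m; f_grip is the grip in N (None keeps the last); returns when the fingers have stopped.
- manip.sleep(seconds).
- manip.solve_ik(position, orientation): joint angles nearest the present ones, or None.
- manip.read_state(): the state.
- manip.camera(name): name is "scene" or "side" or "wrist"; returns a dict with "image" (480x640x3 uint8, red, green, blue), "vertical_fov" (degrees; the focal length in pixels is half the picture's height over the tangent of half this angle, whatever the lens; pixels are square), "cx", "cy" (the principal point, pixels), "pose" (4x4, takes a point from camera to world coordinates); the wrist camera has in their place "mount" (4x4, takes a point from camera to tool coordinates, whose origin is the TCP and whose axes are the flange's). Camera axes: x right, y up, looking along -z (the intrinsics and any distortion apply to the point x, -y, -z); pixel columns grow to the right and rows downward; lengths in m; the calibration is good to about 2 mm. A picture is of the moment at which its call begins: read the wrist's pose just before it. There is no depth.
A pose or a line that the arm cannot do raises manip.MotionError and nothing moves.
- manip.close_job(): hands the job in; it is judged then, once.
The state is a dict: "time": time; "joints": joint angles; "dq": joint speeds; "effort": joint torques, N m; "tcp_pos": TCP position; "ee_rot": TCP orientation; "ft_force": force on the tool from outside, world axes, zero at the start; "ft_torque": the same for the moment, N m; "gripper_width": finger opening in m; "gripper_force": force on a finger pad.
Only numpy, scipy, OpenCV 4.12 (cv2) and the standard library are available. Lean on these libraries where they do the work, as an engineer would, in place of code of your own. Each camera call takes 0.05 s, during which the arm holds its last target. There are 200 camera calls.

### The job

Pack the grey tote for the field trip as one neat pile with the heaviest at the bottom and the lightest on top: first the steel instrument tin flat on the floor of the tote, then the blue vial box from the sloped rack lying flat, lengthwise and centred on the tin, and last the small green-banded Petri dish flat in the middle of the vial box. Set each thing down gently without dropping it, keep each the right way up, and leave the orange vial box and the other things on the bench where they are.

Things in the scene. Friction and masses are not known exactly. Their poses are not given: they have to be found in the camera images.
- tote: Open-topped grey plastic tote with a blue rim band and a blue floor, fixed to the bench, standing level. Outside 227 x 142 mm, inside 215 (x) x 130 (y) mm, walls 6 mm, rim 88 mm above the bench, floor 4 mm thick (inner depth 84 mm). Origin: centre of its underside, on the bench; x along its length, z up.
- tin_mid (a point): Centre (half-way up) of the stainless-steel instrument tin, the heaviest thing, about 0.6 kg: a closed flat-topped box 180 (x) x 66 (y) x 34 (z) mm lying flat on the bench. x along its length, z up through its lid. Grip it across the 66 mm.
- vials_mid (a point): Centre (half-way up) of the blue vial box with a clear lid showing white vial caps, about 0.3 kg: a closed flat-topped box 160 (x) x 66 (y) x 30 (z) mm. x along its length, z out through its lid. It lies in one of the rack's two lanes, on the shelf sloping 30 degrees, so at the start its x points up the slope and its z leans 30 degrees from vertical towards the rack's low front. Grip it across the 66 mm.
- dish_mid (a point): Centre (half-way up) of the small round Petri dish with lid, a pale translucent lid, banded round the side with green tape, about 30 g: diameter 60 mm, 16 mm high, lying flat on the bench. z up through its lid.
- rack: White sheet-metal bench rack on steel feet, fixed: one shelf 190 mm long and 294 mm wide sloping 30 degrees, rising away from its front (-x) edge, which has a lip 12 mm high; side edges 10 mm high; two lanes whose centre lines are 70 mm either side of the middle. The vial boxes rest against the lip. Highest edge about 125 mm above the bench. Origin: on the bench under the middle; x points up the slope (level), z up.
- spare_mid (a point): Centre of the orange vial box with black vial caps (160 x 66 x 30 mm) in the rack's other lane: leave it there.
- snail_jar_mid (a point): Centre of a glass jar of snail shells with a steel lid, diameter 72, 95 mm high: leave it.
- red_jar_mid (a point): Centre of a red-lidded specimen jar, diameter 52, 70 mm high: leave it.
- black_vial_mid (a point): Centre of a black-capped vial, diameter 36, 65 mm high: leave it.
- white_vial_mid (a point): Centre of a white-capped vial, diameter 32, 62 mm high: leave it.
- big_dish_mid (a point): Centre of a larger open three-part Petri dish with shells, diameter 90, 16 mm high: leave it.
- forceps_mid (a point): Centre of steel forceps 120 mm long, 6 mm high, lying on the bench: leave them.
Mind the look-alikes: they are no part of the job. What is shaped like the part that bears tin_mid but pink is not meant. Leave any red look-alike of the part that bears dish_mid alone.

How it is judged:
On the way, in this order (a step that is already met when the one before it is completed fails the run):
1. the steel tin lies flat on the tote's floor, right way up, let go (z of tin_mid in the frame of tote between 0.015 and 0.026 m and horizontal distance between tin_mid and tote below 0.06 m and angle between tin_mid's own z axis and vertical below 0.1 rad and contact force between tin and the fingers below 0.1 N and linear speed of tin below 0.02 m/s), for 0.2 s.
2. the blue vial box lies flat, lengthwise and centred on the tin, right way up, let go (z of vials_mid in the frame of tin_mid between 0.027 and 0.037 m and horizontal distance between vials_mid and tin_mid below 0.02 m and angle between the x axis of vials_mid and the x axis of tin_mid, either way round below 0.2 rad and angle between vials_mid's own z axis and vertical below 0.1 rad and contact force between vials and the fingers below 0.1 N and linear speed of vials below 0.02 m/s), for 0.2 s.
At the end, for the whole second after the job is handed in: All flat (within 6 degrees), right way up, let go, at rest: the tin on the tote's floor within 60 mm of its centre, the blue vial box on the tin within 20 mm of its centre and 11 degrees of its length, the dish on the vial box within 20 mm of its centre (z of tin_mid in the frame of tote between 0.015 and 0.026 m and horizontal distance between tin_mid and tote below 0.06 m and angle between each of tin_mid, vials_mid, dish_mid's own z axis and vertical below 0.1 rad and z of vials_mid in the frame of tin_mid between 0.027 and 0.037 m and horizontal distance between vials_mid and tin_mid below 0.02 m and angle between the x axis of vials_mid and the x axis of tin_mid, either way round below 0.2 rad and z of dish_mid in the frame of vials_mid between 0.018 and 0.028 m and horizontal distance between dish_mid and vials_mid below 0.02 m and linear speed of each of tin, vials, dish below 0.02 m/s); the robot touches nothing.
It fails at once if the tin is dropped (falls loose from more than about 20 mm) (linear speed of tin above 0.6 m/s and contact force between tin and the fingers below 0.1 N).
It fails at once if the vial box is dropped (falls loose from more than about 20 mm) (linear speed of vials above 0.6 m/s and contact force between vials and the fingers below 0.1 N).
It fails at once if the Petri dish is dropped (falls loose from more than about 20 mm) (linear speed of dish above 0.6 m/s and contact force between dish and the fingers below 0.1 N).
It fails at once if the tin, the vial box or the dish is turned onto its side (angle between any of tin_mid, vials_mid, dish_mid's own z axis and vertical above 1.2 rad).
It fails at once if a bystander is moved by more than 30 mm (distance of any of spare_mid, snail_jar_mid, red_jar_mid, black_vial_mid, white_vial_mid, big_dish_mid, forceps_mid from where it was at the start of the episode above 0.03 m).
It also fails if it takes over 72 s, if anything falls off the work surface, if the arm or the gripper's body presses on something with over 40 N, if the wrist force passes 120 N, or if a joint passes its speed limit or range.

## Working session

There is one attempt and no reset: what is moved stays moved. The work goes in short steps, each a Python script; the robot and the scene stay as the last script left them, time stands still between calls to the robot, and variables do not carry over. Pictures are saved under pics/ and viewed, at most 10 in all, crops included, and the job is handed in when it is done.

```bash
mkdir -p pics; ls
python3 - <<'E'
from cell import manip
import cv2,numpy as np
s=manip.read_state();print(s['time'],s['tcp_pos'],s['ee_rot'],manip.grip_point_offset)
for n in ("scene","side"):
    c=manip.camera(n);cv2.imwrite(f"pics/{n}.png",c["image"][:,:,::-1])
    print(n,{k:np.round(v,4).tolist() if not isinstance(v,(str,dict)) else v for k,v in c.items() if k!="image" and v is not None})
c=manip.camera("wrist");print({k:v for k,v in c.items() if k!="image"})
E
```

```text
pics
0.0 [ 0.1582311  -0.6555709   0.22145727] [[ 9.72076264e-01  2.34664457e-01 -5.73997164e-04]
 [ 2.34665135e-01 -9.72074354e-01  1.93009287e-03]
 [-1.05043727e-04 -2.01089459e-03 -9.99997973e-01]] -0.0187
scene {'vertical_fov': 44.8451, 'cx': 320.6823, 'cy': 234.0487, 'pose': [[0.078, -0.6349, 0.7686, 1.778], [0.9968, 0.0646, -0.0477, -0.1198], [-0.0194, 0.7699, 0.6379, 1.1058], [0.0, 0.0, 0.0, 1.0]]}
side {'vertical_fov': 54.6108, 'cx': 319.6959, 'cy': 233.8064, 'pose': [[0.9927, 0.0493, -0.1104, 0.4095], [-0.1204, 0.4905, -0.8631, -1.0674], [0.0116, 0.87, 0.4929, 0.653], [0.0, 0.0, 0.0, 1.0]]}
{'vertical_fov': 65.18820885070346, 'cx': 319.9613521996359, 'cy': 235.346472351799, 'mount': array([[-2.82954333e-04,  9.66408649e-01,  2.57010202e-01,
         6.90229476e-02],
       [ 9.99999674e-01,  7.91950664e-05,  8.03156615e-04,
         9.30064496e-04],
       [ 7.55823559e-04,  2.57010345e-01, -9.66408356e-01,
        -1.62328952e-01],
       [ 0.00000000e+00,  0.00000000e+00,  0.00000000e+00,
         1.00000000e+00]])}
```

View pics/scene.png

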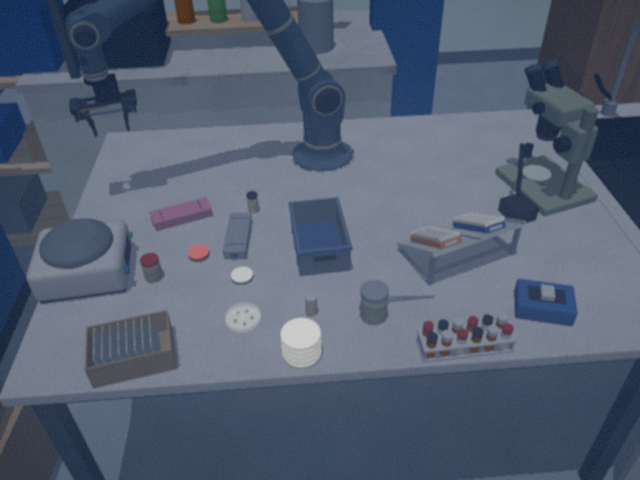

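View pics/side.png

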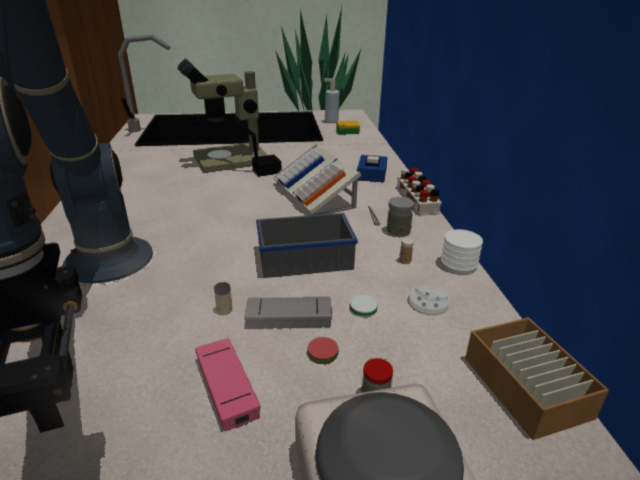

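Scene: tin top near (238,232), green dish (242,275), tote rim around (319,222), blue box (480,223). Side: tin (288,305), dish (364,304), tote rim corners (257,220),(346,217),(354,236),(258,245), blue box (301,168).

```bash
cat > h.py <<'E'
from cell import manip
import cv2,numpy as np
def ray(c,u,v,pose=None):
    P=c["pose"] if pose is None else pose
    P=np.array(P);f=240/np.tan(np.radians(c["vertical_fov"])/2)
    d=P[:3,:3]@np.array([(u-c["cx"])/f,-(v-c["cy"])/f,-1]);return P[:3,3],d
def onz(c,u,v,z,pose=None):
    o,d=ray(c,u,v,pose);return (o+d*(z-o[2])/d[2]).round(4)
def tri(c1,p1,c2,p2,P1=None,P2=None):
    o1,d1=ray(c1,*p1,P1);o2,d2=ray(c2,*p2,P2)
    t=np.linalg.lstsq(np.c_[d1,-d2],o2-o1,rcond=None)[0]
    a,b=o1+t[0]*d1,o2+t[1]*d2;return ((a+b)/2).round(4),round(float(np.linalg.norm(a-b)),4)
def down(yaw): # tool x-axis at yaw, pointing down
    c,s=np.cos(yaw),np.sin(yaw);return np.array([[c,s,0],[s,-c,0],[0,0,-1]])
def wristpose():
    s=manip.read_state();T=np.eye(4);T[:3,:3]=s["ee_rot"];T[:3,3]=s["tcp_pos"]
    c=manip.camera("wrist");c["pose"]=T@c["mount"];return c
E
python3 - <<'E'
from h import *
a=manip.camera("scene");b=manip.camera("side")
print('tin',onz(a,238,230,.034),onz(b,288,305,.034))
print('dish',onz(a,242,274,.016),onz(b,364,304,.016))
print('tote scene',[onz(a,u,v,.088) for u,v in [(290,203),(340,199),(349,239),(300,248)]])
print('tote side',[onz(b,u,v,.088) for u,v in [(257,220),(346,217),(354,236),(258,245)]])
print('blue',tri(a,(480,222),b,(301,168)),'orange',tri(a,(436,237),b,(323,185)))
i=a["image"][:,:,::-1];j=b["image"][:,:,::-1]
s=lambda x:cv2.resize(x,(400,300),interpolation=cv2.INTER_CUBIC)
cv2.imwrite("pics/crops.png",np.vstack([np.hstack([s(i[190:280,400:520]),s(i[190:295,210:350])]),np.hstack([s(j[135:225,260:380]),s(j[200:335,220:400])])]))
E
```

```text
tin [ 0.4436 -0.279   0.034 ] [ 0.4443 -0.2812  0.034 ]
dish [ 0.6132 -0.2649  0.016 ] [ 0.6115 -0.2725  0.016 ]
tote scene [array([ 0.4   , -0.1223,  0.088 ]), array([0.3956, 0.0258, 0.088 ]), array([0.5804, 0.0311, 0.088 ]), array([ 0.6042, -0.1032,  0.088 ])]
tote side [array([0.383 , 0.0104, 0.088 ]), array([0.616 , 0.0044, 0.088 ]), array([ 0.6184, -0.0972,  0.088 ]), array([ 0.3848, -0.1166,  0.088 ])]
blue (array([0.53  , 0.4084, 0.0729]), 0.0057) orange (array([0.5854, 0.2684, 0.0717]), 0.0121)
```

View pics/crops.png

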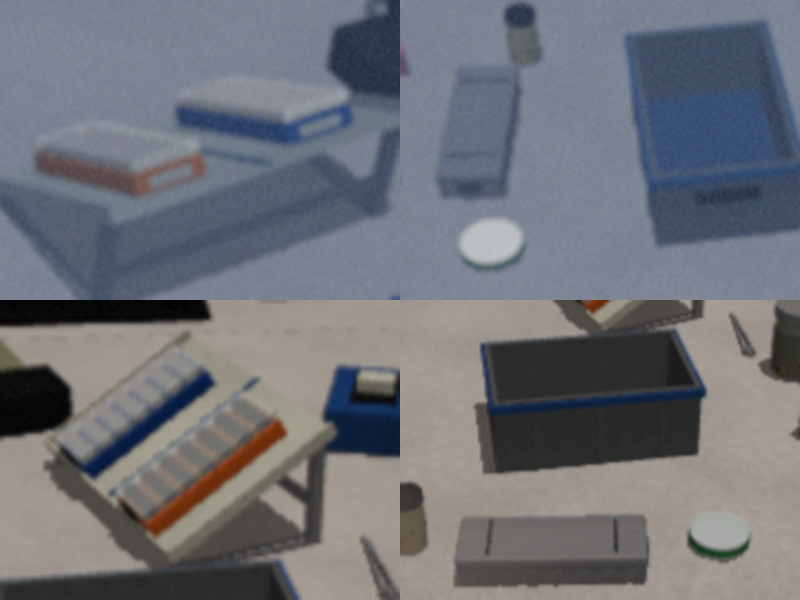

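Crops: rack rises away from its lower left edge (in the side view), towards +x/+y. Tin and tote lie nearly along x, dish clear. Closer wrist looks next.

Run:
```python
from h import *
import pickle
manip.move_ptp([0.48,-0.19,0.27],down(0));manip.sleep(.2)
c=wristpose();pickle.dump(c,open("w1.pkl","wb"))
cv2.imwrite("pics/w1.png",c["image"][:,:,::-1]);print(manip.read_state()["joints"],manip.read_state()["time"])
```

```text
[ 0.62554929  0.19206038 -0.38012551  1.82652894  0.07803863  1.13778896
 -1.3528915 ] 2.5417
```

View pics/w1.png

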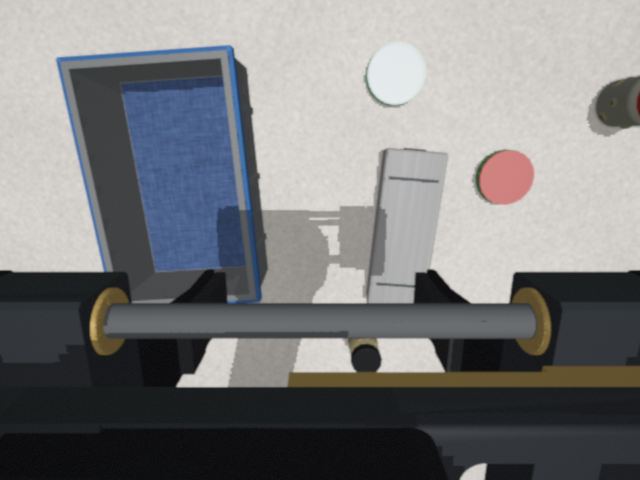

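Wrist: tin lid corners (388,150),(447,155), right edge down to (431,290); dish centre (397,73); tote rim corners (60,61),(233,47),(260,300), floor corners (122,82),(155,271).

Run:
```python
from h import *
import pickle
c=pickle.load(open("w1.pkl","rb"))
f=lambda L,z:[onz(c,u,v,z)[:2] for u,v in L]
a,b,e=f([(388,150),(447,155),(431,290)],.034)
print('tin',a,b,e,np.linalg.norm(a-b)); d=(e-b)/np.linalg.norm(e-b);n=np.array([-d[1],d[0]])
yaw=np.arctan2(-d[1],-d[0]);print('yaw',yaw,'end yaw',np.arctan2(*(a-b)[::-1])-np.pi/2,'centre',(a+b)/2+d*.09)
print('dish',f([(397,73)],.016))
p,q,r=f([(60,61),(233,47),(260,300)],.088);print('tote',p,q,r,np.linalg.norm(p-q),np.linalg.norm(q-r),'c',(p+r)/2,'yaw',np.arctan2(*(q-r)[::-1]))
print('floor',f([(122,82),(222,78),(155,271)],.004))
```

```text
tin [ 0.5344 -0.262 ] [ 0.5292 -0.3235] [ 0.3783 -0.3181] 0.0617194458821529
yaw -0.03577002460659141 end yaw -0.08435221084438682 centre [ 0.44185757 -0.28953138]
dish [array([ 0.611, -0.271])]
tote [0.6102 0.0278] [ 0.6207 -0.119 ] [ 0.391  -0.1318] 0.1471750318498352 0.23005636265924054 c [ 0.5006 -0.052 ] yaw 0.055667285684872246
floor [array([0.6043, 0.0191]), array([ 0.6081, -0.0877]), array([0.3906, 0.0085])]
```

```bash
cat >> h.py <<'E'
def rep(t=""):
    s=manip.read_state();print(t,round(s["time"],2),s["tcp_pos"].round(4),"w",round(s["gripper_width"],4),"f",np.round(s["gripper_force"],1),np.round(s["ft_force"],1))
E
python3 - <<'E'
from h import *
R=down(-.045)
manip.move_ptp([.442,-.286,.14],R); manip.grip(.087)
print(manip.servo_line([.442,-.286,.019],rate=.1,f_stop=10));rep("down")
manip.grip(.05,f_grip=45);rep("grip")
manip.servo_line([.442,-.286,.18],rate=.12);rep("lift")
manip.move_ptp([.5005,-.051,.18],down(.06));manip.sleep(.2);rep("above")
c=wristpose();cv2.imwrite("pics/w2.png",c["image"][:,:,::-1])
import pickle;pickle.dump(c,open("w2.pkl","wb"))
E
```

```text
False
down 4.82 [ 0.4425 -0.2863  0.0196] w 0.0868 f 0.0 [ 0.3  1.1 -0.2]
grip 5.34 [ 0.4421 -0.2851  0.0192] w 0.066 f 44.8 [-0.8  3.3  3.9]
lift 6.83 [ 0.4414 -0.2857  0.1791] w 0.0657 f 44.8 [-0.6  0.6 -7. ]
above 7.99 [ 0.5004 -0.0527  0.1798] w 0.0655 f 44.8 [-0.3 -0.4 -7.2]
```

View pics/w2.png

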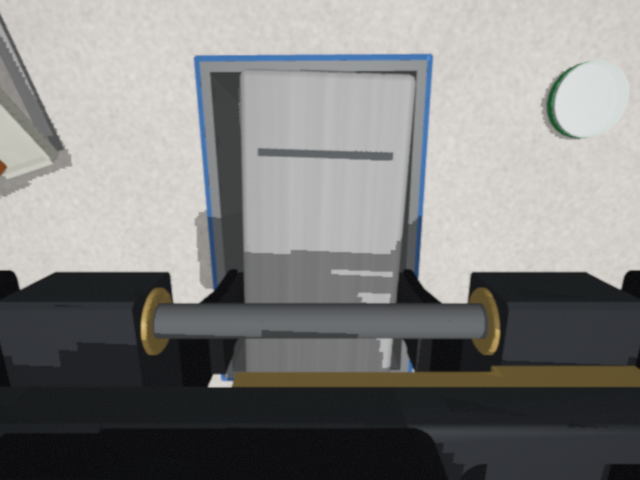

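Tin held level above the tote; rim corners (196,57),(432,55), rim sides to (211,262) and (420,255).

Run:
```python
from h import *
import pickle
c=pickle.load(open("w2.pkl","rb"))
p=[onz(c,u,v,.088)[:2] for u,v in [(196,57),(432,55),(211,262),(420,255)]];print(p,np.linalg.norm(p[0]-p[1]))
R=down(.06)[:2,:2]
m=(p[0]+p[1])/2;print('tool frame', [(R.T@(x-np.array([.5004,-.0527]))).round(4) for x in p]);
```

```text
[array([0.6122, 0.03  ]), array([ 0.6217, -0.1164]), array([0.4779, 0.0231]), array([ 0.4916, -0.1253])] 0.14670790708070236
tool frame [array([ 0.1166, -0.0758]), array([0.1173, 0.0709]), array([-0.0179, -0.077 ]), array([-0.0131,  0.0719])]
```

Run:
```python
from h import *
R=down(.06)
manip.servo_line([.502,-.0495,.18],rate=.05,orientation=R)
print(manip.servo_line([.502,-.0495,.035],rate=.1,f_stop=12));rep("low")
print(manip.servo_line([.502,-.0495,.0195],rate=.02,f_stop=3));rep("down")
```

```text
False
low 9.89 [ 0.5026 -0.0495  0.0356] w 0.0655 f 44.8 [-0.  -0.2 -6.7]
True
down 10.48 [ 0.5018 -0.0496  0.0232] w 0.0656 f 44.7 [-0.1 -1.4  5. ]
```

Run:
```python
from h import *
import pickle
manip.grip(.074);rep("open")
manip.servo_line([.502,-.0495,.2],rate=.12);rep()
manip.move_ptp([.474,.306,.28],down(.37));manip.sleep(.2);rep()
c=wristpose();cv2.imwrite("pics/w3.png",c["image"][:,:,::-1]);pickle.dump(c,open("w3.pkl","wb"))
```

```text
open 10.97 [ 0.5005 -0.0491  0.0223] w 0.0739 f 2.7 [-0.2  2.8  5.6]
 12.61 [ 0.5015 -0.0495  0.1993] w 0.0739 f 0.0 [0.1 0.3 0.6]
 14.18 [0.4747 0.3045 0.2796] w 0.0741 f 0.0 [0.  0.1 0.1]
```

View pics/w3.png

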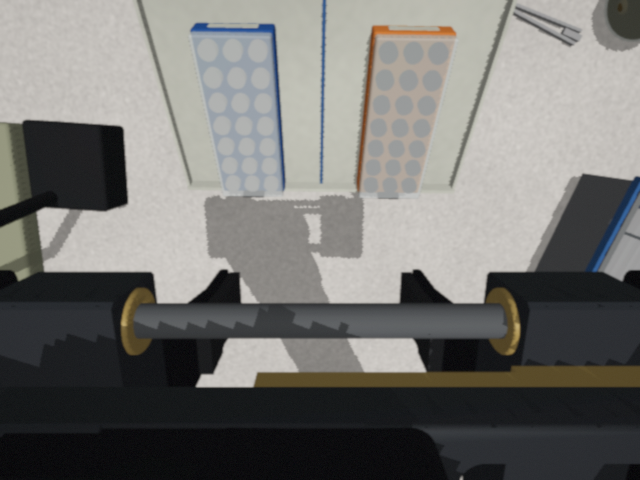

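Blue vial box at about (192..283, 25..193), lip at the bottom (low). An enlarged crop for corners.

Run:
```python
import cv2
i=cv2.imread("pics/w3.png")[10:210,170:330]
cv2.imwrite("pics/c3.png",cv2.resize(i,None,fx=3,fy=3,interpolation=cv2.INTER_CUBIC))
```

```text
(no output)
```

View pics/c3.png

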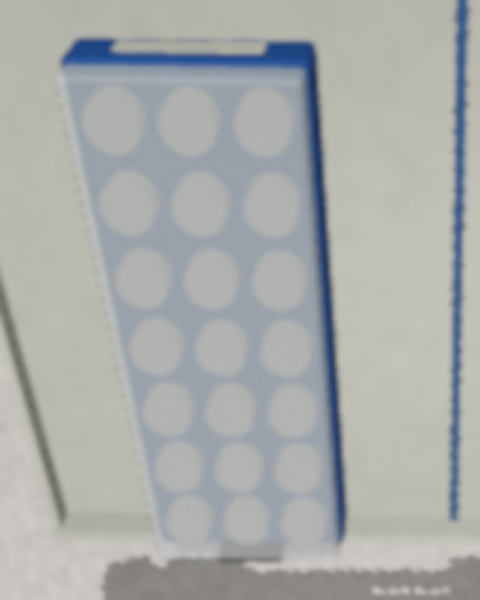

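```bash
cat > fit.py <<'E'
from h import *
import pickle
from scipy.optimize import least_squares
from scipy.spatial.transform import Rotation as Ro
c=pickle.load(open("w3.pkl","rb"))
P=c["pose"];f=240/np.tan(np.radians(c["vertical_fov"])/2)
X=np.array([[80,33,15],[80,-33,15],[-80,33,15],[-80,-33,15],[80,33,-15],[80,-33,-15]])/1e3
uv=np.array([[191,32.3],[272,32.3],[223.3,191],[281,191],[195.5,24],[275,24.5]])
def Rb(yaw,t=np.pi/6):return Ro.from_euler("ZY",[yaw,-t]).as_matrix()
def res(p,full=False):
    R=Rb(p[3],p[4] if len(p)>4 else np.pi/6)
    q=(X@R.T+p[:3]-P[:3,3])@P[:3,:3]
    return (np.c_[q[:,0]/-q[:,2]*f+c["cx"],-q[:,1]/-q[:,2]*f+c["cy"]]-uv).ravel()
for x0 in ([.53,.41,.073,.37],[.53,.41,.073,.37,.5]):
    r=least_squares(res,x0);print(r.x.round(4));print(r.fun.round(1))
E
python3 fit.py
```

```text
[0.5291 0.4034 0.0543 0.3528]
[-1.8  1.  -1.   2.3 -0.4 -0.6  1.5  0.3  2.5 -2.  -0.5 -1.3]
[0.5291 0.4042 0.0511 0.3576 0.4909]
[-1.1  0.3 -1.5  1.2 -0.5  0.1  1.3  0.6  3.2 -1.2 -1.1 -0.9]
```

```bash
cat >> fit.py <<'E'
print("joint")
a=manip.camera("scene");b=manip.camera("side")
S=np.array([[208,77],[178,98],[290,120],[352,97],[292,140],[350,122]])/3.3333+[400,190]
iS=[2,3,1,0,5,4]
D=(np.array([[58,436],[92,460],[210,370],[180,347]])-[0,300])/3.3333+[260,135]
iD=[2,3,1,0]
def pr(c,q):
    P=c["pose"];f=240/np.tan(np.radians(c["vertical_fov"])/2)
    q=(q-P[:3,3])@P[:3,:3];return np.c_[q[:,0]/-q[:,2]*f+c["cx"],-q[:,1]/-q[:,2]*f+c["cy"]]
def box(p):return X@Rb(p[3],p[4] if len(p)>4 else np.pi/6).T+p[:3]
def rj(p,w=(1,1,1)):
    q=box(p);return np.r_[(pr(c,q)-uv).ravel()*w[0],(pr(a,q[iS])-S).ravel()*w[1],(pr(b,q[iD])-D).ravel()*w[2]]
for w in((.4,1,1),(0,1,1),(0,1,0),(0,0,1)):
    r=least_squares(rj,[.53,.41,.073,.37],args=(w,));print(w,r.x.round(4));print(rj(r.x).round(1))
E
python3 fit.py
```

```text
[0.5291 0.4034 0.0543 0.3528]
[-1.8  1.  -1.   2.3 -0.4 -0.6  1.5  0.3  2.5 -2.  -0.5 -1.3]
[0.5291 0.4042 0.0511 0.3576 0.4909]
[-1.1  0.3 -1.5  1.2 -0.5  0.1  1.3  0.6  3.2 -1.2 -1.1 -0.9]
joint
(0.4, 1, 1) [0.5294 0.3998 0.0693 0.3821]
[-6.  -1.2 -1.3 -2.6  1.6  3.3  5.5  2.4 -1.5 -4.6 -1.2 -6.4  5.3  0.5
 -3.9  0.6 -3.  -1.1 -2.1 -1.3 -1.5  3.5  0.5  1.7 -1.4  1.5 -3.3  1.3
 -1.4 -1.7 -1.8 -0.7]
(0, 1, 1) [0.5338 0.3989 0.0728 0.4324]
[ -8.6  -5.4  -3.1 -11.8   6.7   1.6  11.   -2.4  -4.8  -8.6  -3.7 -15.
   4.2   0.5  -4.4   1.3  -1.3  -1.1  -1.2  -2.    0.4   3.5   1.6   1.
  -0.1   1.1  -1.    0.6  -0.1  -3.   -1.3  -1.8]
(0, 1, 0) [ 0.4321  0.4424 -0.0101  0.4813]
[-50.3 104.7 -68.2  97.1 -30.2  52.9 -38.9  47.4 -47.1  98.7 -66.7  91.
   4.1   1.   -2.6   1.8  -0.4  -1.7  -2.5  -2.5   1.3   2.    0.2  -0.4
 -28.8  19.8 -30.1  19.4 -31.2  16.1 -31.9  17.2]
(0, 0, 1) [0.5412 0.4618 0.0452 0.3645]
[-64.5 -39.5 -63.8 -39.2 -44.6 -30.3 -42.8 -30.1 -56.3 -39.8 -59.5 -40.1
  26.2   7.9  17.    7.9  19.    7.1  19.8   7.1  20.3  11.7  22.2  10.1
   1.5   0.8  -1.    0.3  -0.4  -1.1  -0.1   0. ]
```

Run:
```python
from h import *
import pickle
from scipy.spatial.transform import Rotation as Ro
B=Ro.from_euler("ZY",[.37,-np.pi/6]).as_matrix()
R=B@np.diag([1,-1,-1]);mid=np.array([.53,.402,.07])
p=mid+B[:,2]*.14-B[:,0]*.02
print(manip.solve_ik(p,R),manip.solve_ik(mid,R))
manip.move_ptp(p,R);manip.grip(.087);manip.sleep(.1);rep()
c=wristpose();cv2.imwrite("pics/w4.png",c["image"][:,:,::-1]);pickle.dump(c,open("w4.pkl","wb"))
```

```text
[-1.02951919  0.18192901  0.14426482  2.17458809  0.62603744  0.39373489
 -2.62962305] None
 16.07 [0.4486 0.3704 0.1812] w 0.087 f 0.0 [ 0.8  0.7 -0.3]
```

View pics/w4.png

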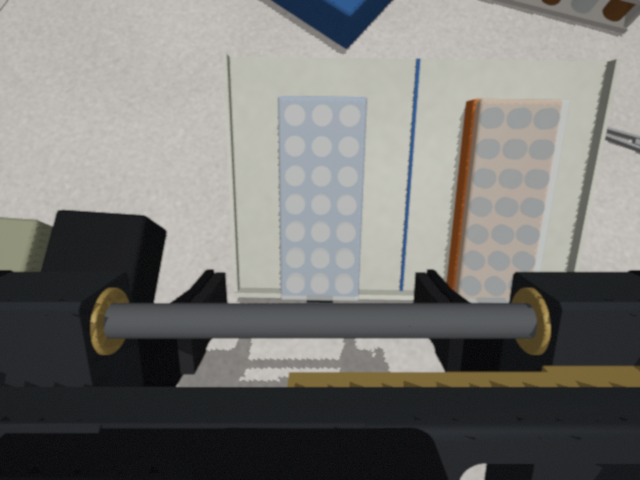

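Top face corners: (279,97),(366,97),(281,298),(359,297).

```bash
cat > fit2.py <<'E'
exec(open("fit.py").read().split("for x0")[0])
c4=pickle.load(open("w4.pkl","rb"))
uv4=np.array([[279,97],[366,97],[281,298],[359,297]])
def pr(c,q):
    P=c["pose"];f=240/np.tan(np.radians(c["vertical_fov"])/2)
    q=(q-P[:3,3])@P[:3,:3];return np.c_[q[:,0]/-q[:,2]*f+c["cx"],-q[:,1]/-q[:,2]*f+c["cy"]]
def rj(p,w):
    q=X@Rb(p[3],p[4] if len(p)>4 else np.pi/6).T+p[:3];return np.r_[w*(pr(c,q)-uv).ravel(),(pr(c4,q[:4])-uv4).ravel()]
for w in (0,1):
  for x0 in ([.53,.41,.073,.37],[.53,.41,.073,.37,.5]):
    r=least_squares(rj,x0,args=(w,));print(w,r.x.round(4));print(r.fun.round(1))
E
python3 fit2.py
python3 - <<'E'
from h import *
from scipy.spatial.transform import Rotation as Ro
for yaw in (.34,.37):
  B=Ro.from_euler("ZY",[yaw,-np.pi/6]).as_matrix()
  for m in ([.53,.402,.06],[.54,.405,.07]):
    for k in (1,-1):
      print(yaw,m,k,[manip.solve_ik(np.array(m)+B[:,2]*h,B@np.diag([k,-k,-1])) is not None for h in (-.003,.05,.1,.14)])
E
```

```text
0 [0.5308 0.4005 0.0626 0.3593]
[-0.  -0.   0.  -0.   0.   0.   0.   0.   0.  -0.   0.  -0.  -1.4 -0.1
  0.9  0.6  0.4 -1.2  0.2  0.6]
0 [0.5318 0.4009 0.0608 0.3592 0.4614]
[ 0.  -0.   0.  -0.   0.   0.   0.   0.   0.  -0.   0.  -0.  -0.4 -0.3
 -0.2  0.4  0.  -1.   0.5  0.8]
1 [0.5294 0.4008 0.0627 0.3572]
[-2.4 -0.6  0.6  0.3  0.4  1.3  3.5  1.9  2.1 -3.8  1.  -3.4 -2.4  1.2
  0.   2.1 -0.7  0.2 -0.9  2.2]
1 [0.5294 0.4007 0.0633 0.3556 0.5423]
[-2.8  0.2  0.7  1.3  0.6  0.7  3.5  1.4  1.7 -3.8  1.  -3.3 -2.4  0.9
  0.6  2.  -0.6 -0.3 -1.   1.8]
0.34 [0.53, 0.402, 0.06] 1 [False, True, True, True]
0.34 [0.53, 0.402, 0.06] -1 [True, True, True, True]
0.34 [0.54, 0.405, 0.07] 1 [False, True, True, True]
0.34 [0.54, 0.405, 0.07] -1 [True, True, True, True]
0.37 [0.53, 0.402, 0.06] 1 [False, True, True, True]
0.37 [0.53, 0.402, 0.06] -1 [True, True, True, True]
0.37 [0.54, 0.405, 0.07] 1 [False, True, True, True]
0.37 [0.54, 0.405, 0.07] -1 [True, True, True, True]
```

Run:
```python
from h import *
import pickle
from scipy.spatial.transform import Rotation as Ro
B=Ro.from_euler("ZY",[.358,-np.pi/6]).as_matrix();R=B@np.diag([-1,1,-1])
mid=np.array([.5303,.4006,.0626]);t=mid-.003*B[:,2]
manip.move_ptp(mid+.1*B[:,2],R);rep("hover")
print(manip.servo_line(mid+.02*B[:,2],rate=.1,f_stop=8));rep()
print(manip.servo_line(t,rate=.04,f_stop=5));rep("in")
manip.grip(.05,f_grip=35);rep("grip")
manip.servo_line(t+.03*B[:,2],rate=.08);rep("lift")
manip.servo_line(mid+[-.06,-.03,.17],rate=.15);rep("up")
print(manip.solve_ik([.502,-.0495,.2],down(.06+np.pi)))
```

```text
hover 18.54 [0.4834 0.3831 0.1492] w 0.087 f 0.0 [ 0.7  0.7 -0.4]
False
 19.49 [0.5208 0.3973 0.0803] w 0.087 f 0.0 [0.2 0.2 1.1]
True
in 20.1 [0.5318 0.4008 0.0592] w 0.0868 f 2.1 [-0.8  0.1  3.9]
grip 20.62 [0.5313 0.4002 0.0588] w 0.0655 f 35.9 [-2.2 -0.9  4.7]
lift 21.15 [0.5173 0.3953 0.0851] w 0.0657 f 35.0 [-0.1  0.4 -4. ]
up 22.34 [0.4701 0.3701 0.2314] w 0.0656 f 35.0 [-0.1 -0.3 -4.2]
[ 0.27816251  0.23270394 -0.30771556  1.9439386   0.08436358  0.97716943
  1.56177511]
```

Run:
```python
from h import *
import pickle
R=down(.06+np.pi)
manip.move_ptp([.61,-.043,.24],R);manip.sleep(.2);rep()
c=wristpose();pickle.dump(c,open("w5.pkl","wb"))
cv2.imwrite("pics/w5.png",cv2.resize(c["image"][:300,120:520,::-1],None,fx=2,fy=2,interpolation=cv2.INTER_CUBIC))
```

```text
24.15 [ 0.6099 -0.0416  0.2401] w 0.066 f 35.0 [-0.1  0.1 -3.9]
```

View pics/w5.png

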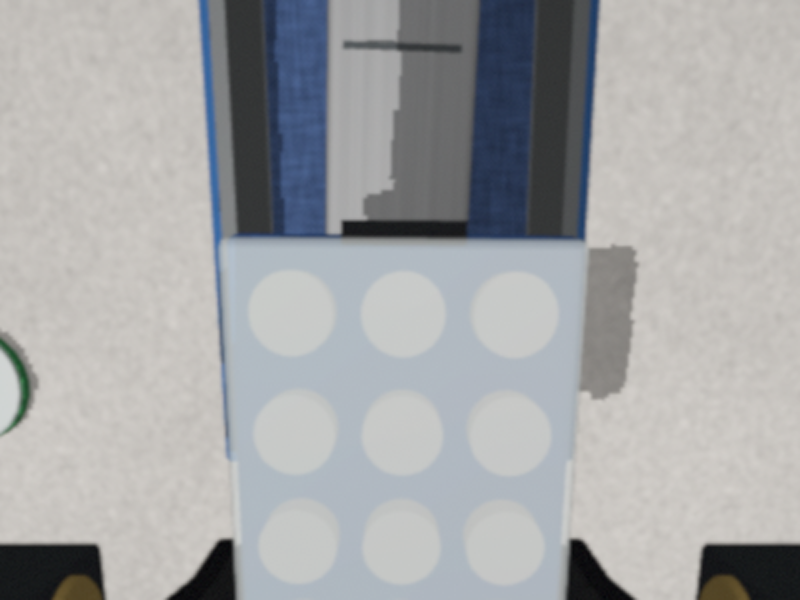

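Box end edge at image row 120 (cols 231–412); tin line at (292,22)–(351,24), tin sides at cols 283/360 (row 0) and 283/354 (row 112).

Run:
```python
from h import *
import pickle
c=pickle.load(open("w5.pkl","rb"));w1=pickle.load(open("w1.pkl","rb"))
t=np.array([.6099,-.0416]);R=down(.06+np.pi)[:2,:2]
for z in (.266,.270,.274): print('box end tool',[(R.T@(onz(c,u,120,z)[:2]-t)).round(4) for u in (231,412.5)])
print('tin mark1',[onz(w1,u,v,.034) for u,v in [(389,179),(438,181),(377,284.5),(419,287)]],'end',onz(w1,417,152.5,.034))
print('tin mark2',[onz(c,u,v,.038) for u,v in [(292,22),(351,24)]])
print('sides',[onz(c,u,v,.038) for u,v in [(283.5,0),(360,0),(283.5,112),(354.5,112)]])
print('rim',[onz(c,u,v,.088) for u,v in [(220,0),(419,0),(229,110),(411,110)]])
```

```text
box end tool [array([ 0.0762, -0.0321]), array([0.0763, 0.031 ])]
box end tool [array([ 0.076 , -0.0312]), array([0.0761, 0.0301])]
box end tool [array([ 0.0759, -0.0303]), array([0.076 , 0.0291])]
tin mark1 [array([ 0.5045, -0.2644,  0.034 ]), array([ 0.5023, -0.3163,  0.034 ]), array([ 0.3851, -0.2563,  0.034 ]), array([ 0.382 , -0.3042,  0.034 ])] end [ 0.5318 -0.2922  0.034 ]
tin mark2 [array([ 0.4451, -0.0771,  0.038 ]), array([ 0.4435, -0.0255,  0.038 ])]
sides [array([ 0.4286, -0.0851,  0.038 ]), array([ 0.4245, -0.0194,  0.038 ]), array([ 0.5203, -0.0817,  0.038 ]), array([ 0.5162, -0.0162,  0.038 ])]
rim [array([ 0.4467, -0.1269,  0.088 ]), array([0.4375, 0.0206, 0.088 ]), array([ 0.524 , -0.1203,  0.088 ]), array([0.515 , 0.0243, 0.088 ])]
```

Run:
```python
from h import *
R=down(.045+np.pi)
manip.servo_line([.500,-.0495,.2],rate=.12,orientation=R)
manip.servo_line([.500,-.0495,.06],rate=.1,f_stop=12);rep()
print(manip.servo_line([.500,-.0495,.034],rate=.02,f_stop=2.5));rep("down")
```

```text
26.88 [ 0.5005 -0.0495  0.0606] w 0.0657 f 35.0 [-0.9  0.1 -3.1]
True
down 27.87 [ 0.4999 -0.0495  0.0384] w 0.0656 f 35.1 [-0.6 -0.3  4. ]
```

Run:
```python
from h import *
R=down(.045+np.pi)
manip.grip(.074);manip.sleep(.4);rep("open")
manip.servo_line([.500,-.0495,.17],rate=.12)
manip.move_ptp([.611,-.270,.12],R);manip.grip(.087);rep()
print(manip.servo_line([.611,-.270,.03],rate=.1,f_stop=8))
print(manip.servo_line([.611,-.270,.004],rate=.05,f_stop=4));rep("in")
manip.grip(.045,f_grip=8);rep("grip")
manip.servo_line([.611,-.270,.15],rate=.12);rep("lift")
```

```text
open 28.76 [ 0.4984 -0.0496  0.0373] w 0.0737 f 0.0 [0.1 0.2 0.1]
 31.58 [ 0.611  -0.27    0.1201] w 0.0871 f 0.0 [ 0.1  0.9 -0.1]
False
False
in 33.3 [ 0.611  -0.27    0.0038] w 0.0868 f 0.0 [ 0.5 -0.   1.1]
grip 33.89 [ 0.6111 -0.27    0.0042] w 0.0598 f 8.0 [-0.4 -0.6  0.5]
lift 35.26 [ 0.6104 -0.2698  0.149 ] w 0.0599 f 8.0 [-0.7  0.2 -0.6]
```

Run:
```python
from h import *
import pickle
R=down(.045+np.pi)
manip.move_ptp([.58,-.046,.2],R);manip.sleep(.2);rep()
c=wristpose();pickle.dump(c,open("w6.pkl","wb"))
cv2.imwrite("pics/w6.png",cv2.resize(c["image"][:300,120:520,::-1],None,fx=2,fy=2,interpolation=cv2.INTER_CUBIC))
```

```text
36.38 [ 0.5801 -0.0481  0.1994] w 0.0596 f 8.0 [-0.7 -0.2 -0.5]
```

View pics/w6.png

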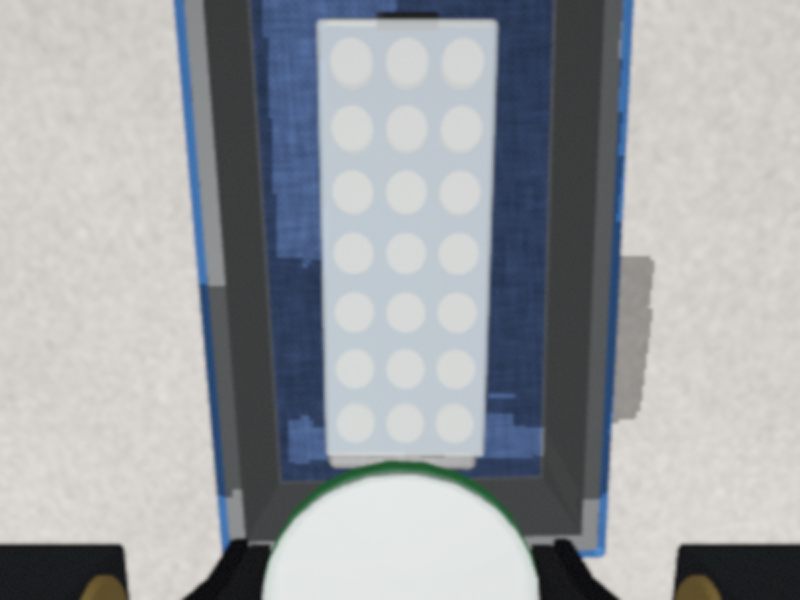

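The vial box lies flat, aligned and centred on the tin. Its lid corners are at crop pixels (317,20), (497,20), (328,457) and (484,457).

Run:
```python
from h import *
import pickle
c=pickle.load(open("w6.pkl","rb"))
p=np.array([onz(c,u/2+120,v/2,.068)[:2] for u,v in [(317,20),(497,20),(328,457),(484,457)]]);m=p.mean(0);print(p,m)
assert np.hypot(m[0]-.504,m[1]+.0495)<.01
x,y=m; R=down(.045+np.pi)
manip.servo_line([x,y,.15],rate=.12,orientation=R)
manip.servo_line([x,y,.085],rate=.1,f_stop=8);rep()
print(manip.servo_line([x,y,.0705],rate=.015,f_stop=1.5));rep("down")
```

```text
[[ 0.4257 -0.0845]
 [ 0.4231 -0.0217]
 [ 0.5827 -0.078 ]
 [ 0.5801 -0.0152]] [ 0.5029  -0.04985]
 38.15 [ 0.5035 -0.0498  0.0854] w 0.0596 f 8.0 [ 0.1 -0.   0.7]
True
down 38.95 [ 0.5027 -0.0499  0.072 ] w 0.0594 f 8.0 [-0.6 -0.6  4.1]
```

Run:
```python
from h import *
import pickle
R=down(.045+np.pi)
manip.grip(.072);manip.sleep(.3);rep("open")
s=manip.read_state()["tcp_pos"]
manip.servo_line([s[0],s[1],.2],rate=.1)
manip.servo_line([.60,-.046,.22],rate=.15);manip.sleep(.5);rep()
c=wristpose();i=c["image"];hsv=cv2.cvtColor(i,cv2.COLOR_RGB2HSV)
g=cv2.inRange(hsv,(45,80,30),(80,255,255));ys,xs=np.nonzero(g[:280]);print(len(xs),xs.min(),xs.max(),ys.min(),ys.max())
u=(xs.min()+xs.max())/2;v=(ys.min()+ys.max())/2;print('dish',onz(c,u,v,.078))
```

```text
open 39.82 [ 0.502  -0.0499  0.0716] w 0.0723 f 0.0 [ 0.1 -0.5 -0.1]
 42.57 [ 0.5999 -0.046   0.2201] w 0.0721 f 0.0 [-0.2 -0.7 -0.6]Traceback (most recent call last):
  File "<stdin>", line 9, in <module>
    return umr_minimum(a, axis, None, out, keepdims, initial, where)
ValueError: zero-size array to reduction operation minimum which has no identity
```

Run:
```python
from h import *
c=wristpose();g=cv2.medianBlur(cv2.cvtColor(c["image"],cv2.COLOR_RGB2GRAY),5)
h=cv2.HoughCircles(g[:280],cv2.HOUGH_GRADIENT,1,60,param1=80,param2=20,minRadius=28,maxRadius=65)
for u,v,r in ([] if h is None else h[0][:4]): print(u,v,r,onz(c,u,v,.084),onz(c,u+r,v,.084))
```

```text
321.5 96.5 40.9 [ 0.5005 -0.0502  0.084 ] [ 0.4992 -0.0196  0.084 ]
```

The dish sits at (0.5005, -0.050) with a radius of about 30 mm, within 3 mm of the vial box centre. Handing in.

```bash
python3 -c "
from cell import manip
print(manip.close_job())"
```

```text
the job is handed in; nothing more can be done
None
```

The job is handed in: the tin, blue vial box and green-banded dish are stacked in the tote; the last image puts the dish about 3 mm off the box's centre, the arm was clear, and no verdict came back.

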